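# Torque check of a terminal clamp screw

## Robot

A 6-joint arm with a two-finger parallel gripper is mounted at the origin on the work surface. World frame = base frame: x ahead of the robot, y to its left, z up, the work surface at z = 0. Lengths are in m, angles in degrees, forces in N, time in s.
With the tool pointing down it reaches from about 0.15 to 0.775 m from the base axis. Payload 6.1 kg.
Tool frame: the origin (TCP) lies midway between the tips of the shut fingers; the grasp point (between the pads) lies 19 mm behind it; z points along the fingers, y is the line along which they close (so a half turn about z gives the same grasp; the last joint's range is limited). The gripper opens to 85 mm and grips with 20 to 120 N. Pads are 22 mm wide; open, the fingers measure 114 mm over their backs; the gripper's body (76 mm by 85 mm) begins 54 mm behind the grasp point. The pads swing forward as they close: fully open they stand 13 mm farther back than shut.
Start: joints at [-65.718, 7.208, -2.269, 80.523, 0, 90], TCP at [0.216, -0.479, 0.231] pointing down, gripper open.
Joint ranges: [-155.77, 155.77], [-54.66, 111.73], [-72.52, 77.12], [-102.08, 115.82], [-83.92, 84.16], [-180, 180]. Speed limits (degrees/s): [136.94, 136.94, 172.46, 180, 180, 180].

## Interface

Orientations are given as a 3x3 rotation matrix whose columns are the frame's x, y, z axes.
In Python, from plant import sensors, imaging, order gives the robot as it stands.
- The arm moves only by the tool drive_tool, never from a script. Its argument "motion" is a list of rows, each a list of 3 entries, a list of its own where there are three numbers: the shift along the tool's x, y, z in cm, then the turn, a rotation vector about the tool's x, y, z in degrees, then the opening, from -1 (shut) to 1 (fully open), so that 0 is half open. A call has 1 to 12 rows; each row shifts and turns the commanded pose from where the row before left it, along the tool's axes as they then stand; what a row does not reach is not made up. A row lasts 1/10 s, in which the tool goes at most 50 mm and 8.59 degrees, less where a joint would pass 70% of its speed; a pose out of reach is approached as far as the arm can. A call with a gripper value outside its range is refused whole. The fingers move at their own pace and stop on an object; "force" is the grip in N (left out, the last holds). Time passes only in rows, so rows that do not move let the fingers close. It gives the time, the measured TCP pose, the force, the opening and the grip force at its end, in the units of the state.
- sensors.observe(): the state, without advancing time (a new reading comes with each control period).
- imaging.get_image(name): name is "side" or "top" or "wrist"; returns a dict with "image" (420x560x3 uint8, red, green, blue), "depth" (420x560 float32, m along the optical axis (not along the pixel's ray), 0 where there is no reading), "fx", "fy", "cx", "cy" (pixels), "R" (3x3) and "t" (3): a world point X has camera coordinates R X + t; the wrist camera has in their place "tool_from_camera" (4x4, takes a point from camera to tool coordinates, whose origin is the TCP and whose axes are the flange's). Camera axes: x right, y down, z forward; pixel columns grow to the right and rows downward; lengths in m; the calibration is good to about 2 mm. A picture is of the moment at which its call begins: read the wrist's pose just before it.
- order.job_done(): hands the job in; it is judged then, once.
The state is a dict: "time": time; "joint_positions": joint angles; "joint_vel": joint speeds; "joint_torque": joint torques, N m; "tcp_pos": TCP position; "orientation": TCP orientation; "contact_force": force on the tool from outside, world axes, zero at the start; "moment": the same for the moment, N m; "gripper_width": finger opening in m; "grip_force": force on a finger pad.
Only numpy, scipy, OpenCV 4.12 (cv2) and the standard library are available. Lean on these libraries where they do the work, as an engineer would, in place of code of your own. Each camera call takes 0.05 s, during which the arm holds its last target. There are 200 camera calls.

## Task

Check that the terminal's clamp screw is tight: swing the torque wrench on it clockwise (seen from above) by its black grip until the ratchet bites, load it to 10 newtons at the grip and hold that steadily for two seconds without letting the screw turn. Then swing the wrench back over its yellow rest pad and let go, leaving everything else on the bench alone.

Things in the scene. Friction and masses are not known exactly. Their poses are not given: they have to be found in the camera images.
- grip (a point): Centre of the torque wrench's grip: an upright black round sleeve, 18 mm thick, at the free end of the beam; graspable from 23 mm below to 23 mm above this point (top 108 mm above the bench). It spins freely on its pin, so twisting it does nothing. A 24 mm foot and the beam lie below. It travels on a level circle of radius 120 mm about axis. Wrench axes: axis lies along +y; tightening moves it along -x.
- beam: The wrench's beam with the scale plate; origin on the screw axis at bench height, beam along its -y. Clockwise it swings freely (0.5 N drag at the grip) for 0.65 to 0.9 rad from its start, until the ratchet in the head bites: where differs each time and is only felt, as the force at the grip then rises about 2.8 N per mm. Counter-clockwise it idles freely.
- axis (a point): Point on the upright axis of the clamp screw and of the wrench head (steel, 34 mm thick, top 73 mm above the bench), 85 mm above the bench: level with the grip centre. Fixed to the panel, with the panel's axes.
- panel: Grey terminal panel, a plate 260 x 280 x 12 mm screwed to the bench, with a black insulator, copper bar, two more terminals (red and black) and the yellow rest pad, all lower than 60 mm. Origin on the screw axis at bench height; z up.
- rest (a point): Where the grip centre is when the wrench is parked: above the middle of the yellow rest pad (40 mm disc, its top 49 mm above the bench) on the panel, 120 mm from the screw axis. The wrench passes over the pad without touching it, and stays where it is let go.
- pointer (a point): 15 mm above the tip of the thin red pointer, 98 mm from the axis. The pointer is fixed to the wrench head and stays straight while the loaded beam bends: grip, unloaded at 0 along this point's x, shifts along its -x by 0.36 mm per newton at the grip. Green mark under the pointer: 10 N (1.2 N m); red mark: too much. Measured positions are too coarse to set the load by.
- screw (a joint): Turn of the brass clamp screw from its start (rad, positive clockwise from above). It starts at 0, already tight; it stands still up to 2.2 N m (18 N square to the beam at the grip) and slips beyond that.
- multimeter: Bystander, to be left alone: the orange and black hand multimeter lying on the bench, 85 x 170 x 47 mm; origin at the centre of its underside.
- battery: Bystander, to be left alone: small blue block battery, 46 x 26 x 17 mm; origin at the centre of its underside.
- transformer: Bystander, to be left alone: small yellow-wound transformer, 74 x 44 x 46 mm; origin at the centre of its underside.
- screwdriver: Bystander, to be left alone: screwdriver lying on the bench, 190 mm long; origin at the centre of its shaft line.
- jar: Bystander, to be left alone: jar with blue cap, 60 mm across, 70 mm high; origin at the centre of its underside.
- reel: Bystander, to be left alone: red reel standing on its flange, 60 mm across, 42 mm high; origin at the centre of its underside.
- knurl: Bystander, to be left alone: spare brass terminal nut standing on the panel, 24 mm across, 18 mm high; origin at the centre of its underside.
- cap: Bystander, to be left alone: spare red terminal cap standing on the panel, 26 mm across, 22 mm high; origin at the centre of its underside.

How it is judged:
By the outcome, as a careful person would: the job done as asked, in the order asked, and still so for the second after the job is handed in, with the robot touching nothing.
It also fails if it takes over 64 s, if anything falls off the work surface, if the arm or the gripper's body presses on something with over 40 N, if the wrist force passes 120 N, or if a joint passes its speed limit or range.

## Working session

There is one attempt and no reset: what is moved stays moved. The work goes in short steps, Python scripts to look and compute and a tool call to move; the robot and the scene stay as the last step left them, time stands still between calls to the robot, and variables do not carry over. Pictures are saved under pics/ and viewed, at most 10 in all, crops included, and the job is handed in when it is done.

Besides the shell and the picture viewer there is one more tool, called as a command line: name --argument value ..., lists and objects as JSON in quotes. drive_tool: Moves the arm, as the interface text tells. Its arguments: {"type":"object","properties":{"motion":{"type":"array","items":{"type":"array"}},"force":{"type":"number"}},"required":["motion"]}

```bash
mkdir -p pics
python3 - <<'E'
from plant import sensors, imaging
import cv2,pickle
s=sensors.observe();print(s)
for n in("top","side"):
    d=imaging.get_image(n);pickle.dump(d,open(n+".pkl","wb"));cv2.imwrite(f"pics/{n}0.png",d["image"][:,:,::-1])
    print(n,d["fx"],d["cx"],d["cy"],d["R"],d["t"])
E
```

```text
{'time': 0.0, 'joint_positions': array([-6.57194370e+01,  7.24161924e+00, -2.32801042e+00,  8.05250049e+01,
       -2.99079139e-03,  9.00018781e+01]), 'joint_vel': array([ 0.08461097, -0.13332228,  0.04720657, -0.10101271,  0.03312427,
        0.01967161]), 'joint_torque': array([ 1.54406989e-04, -4.35918653e+01,  3.52920628e+01,  1.73145410e-02,
       -8.23417759e-05, -6.48557304e-06]), 'tcp_pos': array([ 0.2156921 , -0.47817498,  0.23051247]), 'orientation': array([[ 9.11556268e-01,  4.11174709e-01, -7.26762881e-04],
       [ 4.11175348e-01, -9.11555062e-01,  1.48411646e-03],
       [-5.22532264e-05, -1.65168265e-03, -9.99998635e-01]]), 'contact_force': array([0.46439071, 0.44358271, 0.2582835 ]), 'moment': array([-0.01180745, -0.04785948,  0.06117246]), 'grip_force': 0.0, 'gripper_width': 0.08562251982500796}
top 502.6170504494485 275.53110050029665 210.56107851239585 [[ 0.00741032 -0.99987351  0.01407297]
 [-0.99628244 -0.00859016 -0.08571765]
 [ 0.08582769 -0.01338546 -0.99622007]] [0.01340617 0.5441078  1.49029179]
side 473.47378191566713 272.55018098521896 209.90208545870283 [[ 0.99636982 -0.08485403 -0.00685319]
 [-0.05911802 -0.63174928 -0.7729152 ]
 [ 0.06125548  0.77051453 -0.63447232]] [-0.53063325  0.1123618   1.18259911]
```

View pics/top0.png

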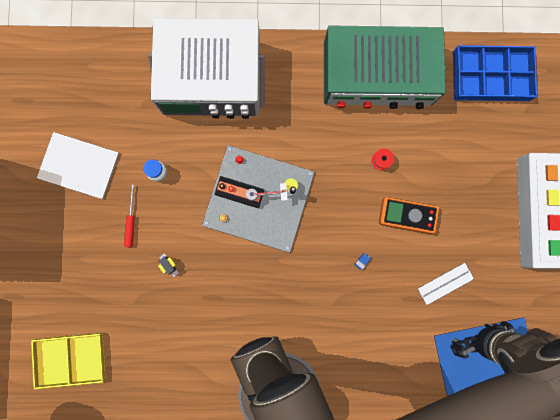

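View pics/side0.png

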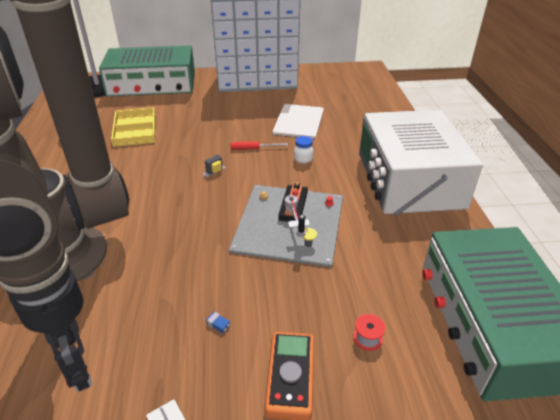

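Top view: the panel is around (258,198), with the head near (252,194). The beam runs right to the grip near (293,188), by the yellow pad. I'll zoom in.

Run:
```python
import cv2,pickle,numpy as np
a=pickle.load(open("top.pkl","rb"))["image"][145:255,200:320,::-1]
b=pickle.load(open("side.pkl","rb"))["image"][170:280,225:345,::-1]
cv2.imwrite("pics/z.png",np.vstack([cv2.resize(x[:50 if 0 else 110],None,fx=5,fy=5,interpolation=cv2.INTER_CUBIC) for x in (a,)]))
cv2.imwrite("pics/zs.png",cv2.resize(b,None,fx=5,fy=5,interpolation=cv2.INTER_CUBIC))
```

```text
(no output)
```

View pics/z.png

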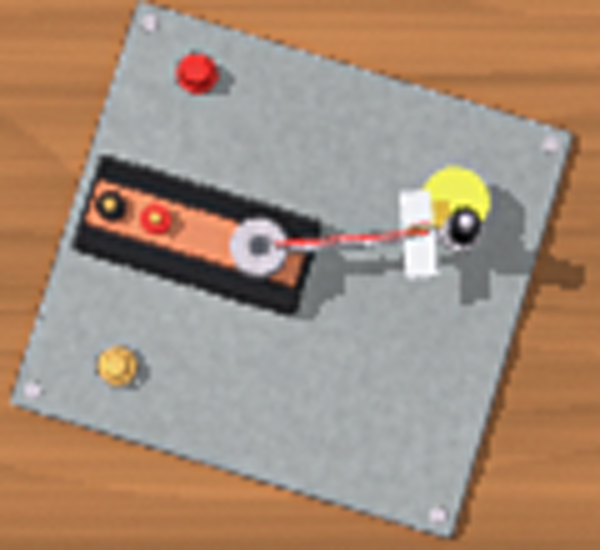

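View pics/zs.png

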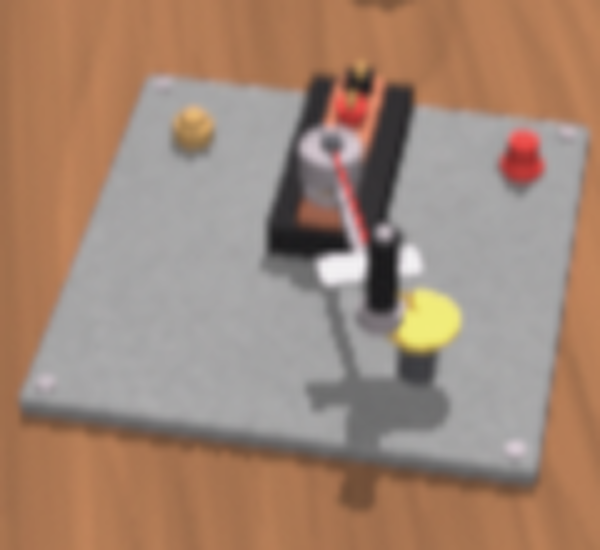

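The zoom shows the head top at top-view px (252,194), the grip top at (292.6,189.8) and the pad at (291,184). In the side view they are at (291,198), (302,216.4) and (310,234). The grip starts slightly clockwise of the pad.

```bash
cat > h.py <<'E'
import numpy as np
def cast(d,u,v,z):
    R,t=np.array(d["R"]),np.array(d["t"])
    c=-R.T@t; r=R.T@np.array([(u-d["cx"])/d["fx"],(v-d["cy"])/d["fy"],1]); return c+r*(z-c[2])/r[2]
E
python3 - <<'E'
import pickle,cv2,numpy as np
from h import cast
T=pickle.load(open("top.pkl","rb"));S=pickle.load(open("side.pkl","rb"))
for n,pt,ps,z in(("head",(252,194.2),(291,198),.073),("grip",(292.6,189.8),(302,216.4),.108),("pad",(291,184),(310,234),.049)):
    print(n,cast(T,*pt,z).round(4),cast(S,*ps,z).round(4))
for d,n in((T,"T"),(S,"S")):
    h=cv2.cvtColor(d["image"],cv2.COLOR_RGB2HSV)
    m=cv2.inRange(h,(24,140,140),(34,255,255)); 
    k,l,s,c=cv2.connectedComponentsWithStats(m)
    for i in range(1,k):
        if s[i,4]>15: print(n,s[i],c[i].round(1),cast(d,*c[i],.049).round(4))
# panel corners: screw px in top zoom
P=[(150,22),(550,145),(437,514),(33,390)]
print([cast(T,200+x/5,145+y/5,.013).round(4) for x,y in P])
E
```

```text
head [0.587  0.0875 0.073 ] [0.5884 0.0827 0.073 ]
grip [ 0.5966 -0.0294  0.108 ] [ 0.6005 -0.0349  0.108 ]
pad [ 0.6215 -0.0273  0.049 ] [ 0.6224 -0.0341  0.049 ]
T [285 179  13  10  81] [291.4 182.9] [ 0.6247 -0.0285  0.049 ]
T [548 190  11  15 158] [552.8 197.1] [ 0.5892 -0.8106  0.049 ]
T [167 258   8   9  37] [170.9 261.8] [0.3887 0.3231 0.049 ]
T [158 265   8   8  28] [161.5 268.6] [0.3688 0.3499 0.049 ]
T [  31  333   72   56 2677] [ 70.2 359.9] [0.1064 0.6042 0.049 ]
S [112 112  43  27 234] [135.3 126.6] [0.1198 0.5464 0.049 ]
[array([0.7315, 0.1584, 0.013 ]), array([ 0.6578, -0.0868,  0.013 ]), array([ 0.4325, -0.019 ,  0.013 ]), array([0.5054, 0.2255, 0.013 ])]
```

drive_tool --motion '[[[4.4, -2.1, 0], [0, 0, 0], 1], [[4.4, -2.1, 0], [0, 0, 0], 1], [[4.4, -2.1, 0], [0, 0, 0], 1], [[4.4, -2.1, 0], [0, 0, 0], 1], [[4.4, -2.1, 0], [0, 0, 0], 1], [[4.4, -2.1, 0], [0, 0, 0], 1], [[4.4, -2.1, 0], [0, 0, 0], 1], [[4.4, -2.1, 0], [0, 0, 0], 1], [[4.4, -2.1, 0], [0, 0, 0], 1], [[4.4, -2.1, 0], [0, 0, 0], 1], [[4.4, -2.1, 0], [0, 0, 0], 1], [[4.4, -2.1, 0], [0, 0, 0], 1]]'

```text
time: 1.3
tcp_pos: [0.5944, -0.0299, 0.2309]
orientation: [[0.911, 0.412, -0.001], [0.412, -0.911, -0.0], [-0.001, -0.0, -1.0]]
contact_force: [0.3, -0.4, 0.5]
gripper_width: 0.0855
grip_force: 0.0
```

drive_tool --motion '[[[0, 0, 0], [0, 0, -8], 1], [[0, 0, 0], [0, 0, -8], 1], [[0, 0, 0], [0, 0, -8], 1], [[0, 0, 0], [0, 0, -8], 1], [[0, 0, 0], [0, 0, -8], 1], [[0, 0, 0], [0, 0, -8], 1], [[0, 0, 0], [0, 0, -8], 1], [[0, 0, 0], [0, 0, -8], 1], [[0, 0, 0], [0, 0, -7], 1], [[0, 0, 0], [0, 0, 0], 1], [[0, 0, 0], [0, 0, 0], 1]]'

```text
time: 2.4
tcp_pos: [0.5934, -0.0317, 0.231]
orientation: [[-0.089, 0.996, -0.001], [0.996, 0.089, 0.0], [0.0, -0.001, -1.0]]
contact_force: [0.0, -0.6, -0.1]
gripper_width: 0.0853
grip_force: 0.0
```

Run:
```python
from plant import sensors, imaging
import cv2,pickle
s=sensors.observe();print(s["time"],s["tcp_pos"],s["orientation"],s["contact_force"],s["joint_positions"])
d=imaging.get_image("wrist");d["s"]=s;pickle.dump(d,open("wrist.pkl","wb"));cv2.imwrite("pics/w0.png",d["image"][:,:,::-1]);print(d["tool_from_camera"])
```

```text
2.4 [ 0.59341251 -0.03170425  0.23096312] [[-8.91458037e-02  9.96018371e-01 -6.55352205e-04]
 [ 9.96018583e-01  8.91458409e-02  2.77302674e-05]
 [ 8.60417791e-05 -6.50270937e-04 -9.99999785e-01]] [ 0.00351265 -0.64195252 -0.09539966] [-3.05802700e+00  1.48964766e+01  7.08501109e+00  8.22261147e+01
 -4.16568561e-04  8.18275038e+01]
[[ 1.92069283e-04 -9.44691869e-01 -3.27959198e-01  8.55334167e-02]
 [ 9.99999763e-01  3.98463785e-04 -5.62131696e-04  5.05907898e-04]
 [ 6.61721106e-04 -3.27959013e-01  9.44691721e-01 -1.42074767e-01]
 [ 0.00000000e+00  0.00000000e+00  0.00000000e+00  1.00000000e+00]]
```

View pics/w0.png

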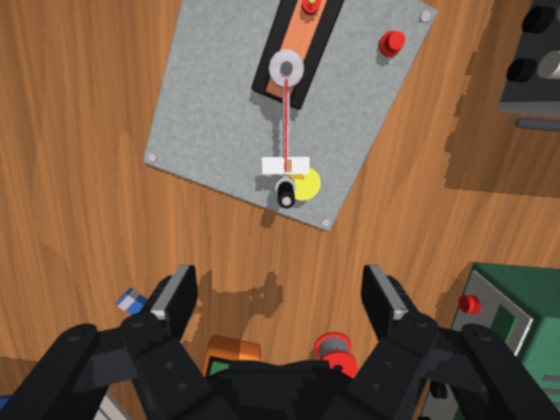

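The wrist view shows the head top at (286.5,68), the grip top at (286,201) and the pad at about (304,183). The beam is aligned with tool x.

```bash
cat >> h.py <<'E'
def wcast(d,u,v,z):
    s=d["s"];M=np.array(d["tool_from_camera"]);R=np.array(s["orientation"])
    c=R@M[:3,3]+s["tcp_pos"]; r=R@M[:3,:3]@np.array([(u-d["cx"])/d["fx"],(v-d["cy"])/d["fy"],1]); return c+r*(z-c[2])/r[2]
E
python3 - <<'E'
import pickle,cv2,numpy as np
from h import wcast
d=pickle.load(open("wrist.pkl","rb"));s=d["s"]
h=wcast(d,286.5,68,.073);g=wcast(d,286,201,.108)
m=cv2.inRange(cv2.cvtColor(d["image"],cv2.COLOR_RGB2HSV),(24,140,140),(34,255,255))[150:220,270:340]
c,_=max(((c,cv2.contourArea(c)) for c in cv2.findContours(m,0,2)[0]),key=lambda t:t[1]);
(x,y),r=cv2.minEnclosingCircle(c);print(x+270,y+150,r); p=wcast(d,x+270,y+150,.049)
for n,q in(("head",h),("grip",g),("pad",p)): print(n,q.round(4),"r",np.linalg.norm((q-h)[:2]).round(4),"ang",np.degrees(np.arctan2(*(q-h)[1::-1])).round(1))
print("tool delta to grip",s["orientation"].T@(g-s["tcp_pos"]))
E
```

```text
303.5 183.5 16.80783462524414
head [0.5901 0.088  0.073 ] r 0.0 ang 0.0
grip [ 0.6006 -0.0315  0.108 ] r 0.12 ang -85.0
pad [ 0.6217 -0.0275  0.049 ] r 0.1198 ang -74.7
tool delta to grip [-0.00044159  0.00723328  0.12295841]
```

drive_tool --motion '[[[-0.2, 0.7, 2], [0, 0, 0], 1], [[0, 0, 3], [0, 0, 0], 1], [[0, 0, 3], [0, 0, 0], 0.5], [[0, 0, 3], [0, 0, 0], 0], [[0, 0, 3], [0, 0, 0], 0], [[0, 0, 2.1], [0, 0, 0], 0], [[0, 0, 0], [0, 0, 0], 0], [[0, 0, 0], [0, 0, 0], 0]]' --force 30

```text
time: 3.25
tcp_pos: [0.6006, -0.033, 0.0706]
orientation: [[-0.091, 0.996, -0.0], [0.996, 0.091, 0.0], [0.0, -0.0, -1.0]]
contact_force: [0.3, -0.1, 0.4]
gripper_width: 0.0428
grip_force: 0.0
```

drive_tool --motion '[[[0, 0, 0], [0, 0, 0], -0.3], [[0, 0, 0], [0, 0, 0], -0.5], [[0, 0, 0], [0, 0, 0], -1], [[0, 0, 0], [0, 0, 0], -1], [[0, 0, 0], [0, 0, 0], -1], [[0, 0, 0], [0, 0, 0], -1], [[0, 0, 0], [0, 0, 0], -1]]' --force 30

```text
time: 3.95
tcp_pos: [0.6014, -0.0335, 0.0711]
orientation: [[-0.092, 0.996, 0.002], [0.996, 0.092, -0.001], [-0.001, 0.002, -1.0]]
contact_force: [0.8, -3.5, 5.0]
gripper_width: 0.0174
grip_force: 29.9
```

drive_tool --motion '[[[0.01, -0.5, 0], [0, 0, 2.35], -1], [[0.04, -1, 0], [0, 0, 4.7], -1], [[0.04, -1, 0], [0, 0, 4.7], -1], [[0.04, -1, 0], [0, 0, 4.7], -1], [[0.04, -1, 0], [0, 0, 4.7], -1], [[0.04, -1, 0], [0, 0, 4.7], -1], [[0.04, -1, 0], [0, 0, 4.7], -1], [[0.01, -0.5, 0], [0, 0, 2.35], -1], [[0, 0, 0], [0, 0, 0], -1], [[0, 0, 0], [0, 0, 0], -1], [[0, 0, 0], [0, 0, 0], -1], [[0, 0, 0], [0, 0, 0], -1]]'

```text
time: 5.15
tcp_pos: [0.5326, -0.0201, 0.0708]
orientation: [[0.464, 0.886, -0.0], [0.886, -0.464, -0.001], [-0.001, 0.0, -1.0]]
contact_force: [-1.2, -3.6, 5.6]
gripper_width: 0.0175
grip_force: 30.0
```

```bash
cat > r.py <<'E'
from plant import sensors
import numpy as np
s=sensors.observe();p=s["tcp_pos"]-np.array([.5901,.088,0]);R=s["orientation"]
print("t",s["time"],"F tool",(R.T@s["contact_force"]).round(2),"r",np.hypot(*p[:2]).round(4),"ang",np.degrees(np.arctan2(p[1],p[0])).round(2),"toolx ang",np.degrees(np.arctan2(R[1,0],R[0,0])).round(2),"z",p[2].round(4),"w",s["gripper_width"],s["grip_force"])
E
python3 r.py
```

```text
t 5.15 F tool [-3.74  0.57 -5.6 ] r 0.1224 ang -118.0 toolx ang 62.36 z 0.0708 w 0.017484655384798715 29.974856078624725
```

drive_tool --motion '[[[-0.1, -0.2, -0.1], [0, 0, 0.94], -1], [[0.01, -0.2, 0], [0, 0, 0.94], -1], [[0.01, -0.2, 0], [0, 0, 0.94], -1], [[0.01, -0.2, 0], [0, 0, 0.94], -1], [[0, 0, 0], [0, 0, 0], -1], [[0, 0, 0], [0, 0, 0], -1]]'

```text
time: 5.75
tcp_pos: [0.5254, -0.0162, 0.0712]
orientation: [[0.52, 0.854, -0.0], [0.854, -0.52, 0.001], [0.0, -0.001, -1.0]]
contact_force: [0.7, 1.5, 1.8]
gripper_width: 0.0176
grip_force: 29.5
```

```bash
python3 r.py
```

```text
t 5.75 F tool [ 1.65 -0.19 -1.83] r 0.1226 ang -121.83 toolx ang 58.64 z 0.0712 w 0.017578169810425318 29.518511295318604
```

drive_tool --motion '[[[0.02, -0.05, 0], [0, 0, 0.23], -1], [[0, -0.05, 0], [0, 0, 0.23], -1], [[0, -0.05, 0], [0, 0, 0.23], -1], [[0, -0.05, 0], [0, 0, 0.23], -1], [[0, -0.05, 0], [0, 0, 0.23], -1], [[0, -0.05, 0], [0, 0, 0.23], -1], [[0, 0, 0], [0, 0, 0], -1]]'

```text
time: 6.45
tcp_pos: [0.5231, -0.0146, 0.0713]
orientation: [[0.541, 0.841, 0.0], [0.841, -0.541, 0.0], [0.0, -0.0, -1.0]]
contact_force: [2.4, 2.5, 1.3]
gripper_width: 0.0171
grip_force: 29.5
```

```bash
python3 r.py
```

```text
t 6.45 F tool [ 3.4   0.64 -1.34] r 0.1226 ang -123.12 toolx ang 57.24 z 0.0713 w 0.017098093808397864 29.535172283649445
```

drive_tool --motion '[[[0.05, -0.05, 0], [0, 0, 0.25], -1], [[0, -0.05, 0], [0, 0, 0.25], -1], [[0, -0.05, 0], [0, 0, 0.25], -1], [[0, -0.05, 0], [0, 0, 0.25], -1], [[0, -0.05, 0], [0, 0, 0.25], -1], [[0, -0.05, 0], [0, 0, 0.25], -1], [[0, 0, 0], [0, 0, 0], -1]]'

```text
time: 7.15
tcp_pos: [0.5208, -0.0128, 0.0714]
orientation: [[0.563, 0.826, -0.0], [0.826, -0.563, -0.0], [-0.0, 0.0, -1.0]]
contact_force: [-0.9, -0.3, 2.8]
gripper_width: 0.017
grip_force: 29.6
```

```bash
python3 r.py
```

```text
t 7.15 F tool [-0.8  -0.59 -2.84] r 0.1223 ang -124.52 toolx ang 55.73 z 0.0714 w 0.01700923751848359 29.589014947414398
```

drive_tool --motion '[[[0, -0.05, 0], [0, 0, 0.23], -1], [[0, -0.05, 0], [0, 0, 0.23], -1], [[0, -0.05, 0], [0, 0, 0.23], -1], [[0, -0.05, 0], [0, 0, 0.23], -1], [[0, -0.05, 0], [0, 0, 0.23], -1], [[0, -0.05, 0], [0, 0, 0.23], -1], [[0, 0, 0], [0, 0, 0], -1]]'

```text
time: 7.85
tcp_pos: [0.5183, -0.011, 0.0713]
orientation: [[0.583, 0.813, -0.0], [0.813, -0.583, -0.0], [-0.0, -0.0, -1.0]]
contact_force: [-0.8, -1.5, 3.5]
gripper_width: 0.0171
grip_force: 29.6
```

```bash
python3 r.py
```

```text
t 7.85 F tool [-1.7   0.28 -3.5 ] r 0.1223 ang -125.96 toolx ang 54.35 z 0.0713 w 0.01714644149615483 29.62452381849289
```

drive_tool --motion '[[[-0.02, -0.05, 0], [0, 0, 0.23], -1], [[0, -0.05, 0], [0, 0, 0.23], -1], [[0, -0.05, 0], [0, 0, 0.23], -1], [[0, -0.05, 0], [0, 0, 0.23], -1], [[0, -0.05, 0], [0, 0, 0.23], -1], [[0, -0.05, 0], [0, 0, 0.23], -1], [[0, 0, 0], [0, 0, 0], -1]]'

```text
time: 8.55
tcp_pos: [0.5163, -0.0094, 0.0714]
orientation: [[0.602, 0.798, 0.001], [0.798, -0.602, -0.0], [0.0, 0.001, -1.0]]
contact_force: [2.4, -2.6, 2.7]
gripper_width: 0.0173
grip_force: 29.7
```

```bash
python3 r.py
```

```text
t 8.55 F tool [-0.63  3.48 -2.67] r 0.1223 ang -127.16 toolx ang 52.97 z 0.0714 w 0.01730439505552201 29.65744435787201
```

The ratchet has bitten (Fy is up to 3.5 N). I'll load it gently.

drive_tool --motion '[[[0, -0.05, 0], [0, 0, 0.2], -1], [[0, -0.05, 0], [0, 0, 0.2], -1], [[0, -0.05, 0], [0, 0, 0.2], -1], [[0, 0, 0], [0, 0, 0], -1], [[0, 0, 0], [0, 0, 0], -1]]'

```text
time: 9.05
tcp_pos: [0.5151, -0.0086, 0.0715]
orientation: [[0.61, 0.792, 0.001], [0.792, -0.61, -0.0], [0.0, 0.001, -1.0]]
contact_force: [3.0, -3.7, 3.0]
gripper_width: 0.0171
grip_force: 29.8
```

```bash
python3 r.py
```

```text
t 9.05 F tool [-1.09  4.69 -3.  ] r 0.1223 ang -127.84 toolx ang 52.38 z 0.0715 w 0.017082224722023566 29.75180894136429
```

drive_tool --motion '[[[0, -0.05, 0], [0, 0, 0.1], -1], [[0, -0.05, 0], [0, 0, 0.1], -1], [[0, -0.05, 0], [0, 0, 0.1], -1], [[0, 0, 0], [0, 0, 0], -1], [[0, 0, 0], [0, 0, 0], -1]]'

```text
time: 9.55
tcp_pos: [0.5142, -0.0078, 0.0715]
orientation: [[0.615, 0.789, 0.001], [0.789, -0.615, -0.001], [0.0, 0.002, -1.0]]
contact_force: [4.5, -3.5, 2.8]
gripper_width: 0.0171
grip_force: 29.8
```

```bash
python3 r.py
```

```text
t 9.55 F tool [ 0.04  5.73 -2.78] r 0.1222 ang -128.37 toolx ang 52.07 z 0.0715 w 0.01708051403292298 29.81418550014496
```

drive_tool --motion '[[[0, 0, 0], [0, 0, 0], -1], [[0, 0, 0], [0, 0, 0], -1]]'

```text
time: 9.75
tcp_pos: [0.5142, -0.0078, 0.0715]
orientation: [[0.615, 0.789, 0.001], [0.789, -0.615, -0.001], [0.0, 0.002, -1.0]]
contact_force: [5.1, -4.0, 1.9]
gripper_width: 0.017
grip_force: 29.8
```

```bash
python3 r.py
python3 - <<'E'
from plant import imaging
import cv2
d=imaging.get_image("wrist");cv2.imwrite("pics/w1.png",cv2.resize(d["image"][:,:,::-1],(800,600),interpolation=cv2.INTER_CUBIC))
E
python3 r.py
```

```text
t 9.75 F tool [-0.05  6.45 -1.92] r 0.1222 ang -128.38 toolx ang 52.07 z 0.0715 w 0.01703002815337122 29.813635647296906
t 9.8 F tool [ 0.05  6.   -1.47] r 0.1222 ang -128.36 toolx ang 52.07 z 0.0715 w 0.017421594748821635 29.813466668128967
```

View pics/w1.png

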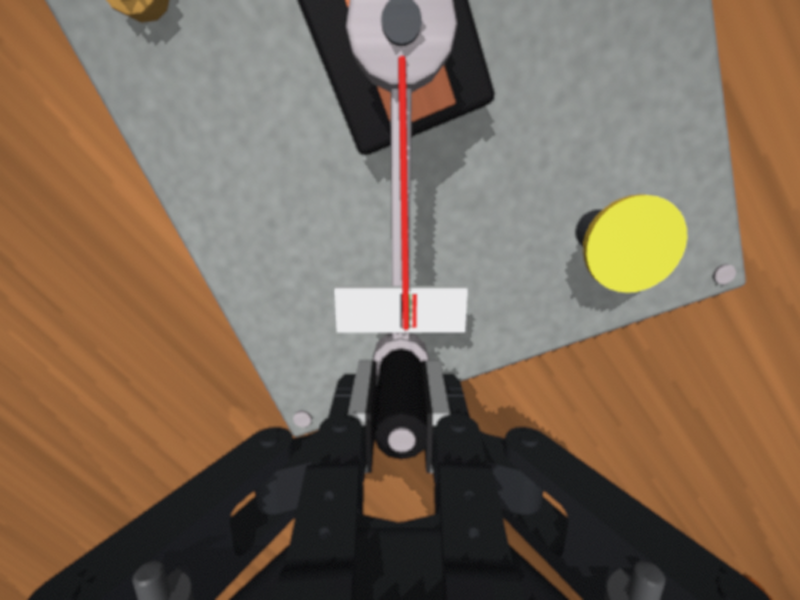

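The pointer lies just short of the green mark (about 407 against 411 px), with the red mark at 416. That agrees with the measured 6 N.

drive_tool --motion '[[[0, -0.05, 0], [0, 0, 0], -1], [[0, -0.05, 0], [0, 0, 0], -1], [[0, -0.05, 0], [0, 0, 0], -1], [[0, -0.05, 0], [0, 0, 0], -1], [[0, 0, 0], [0, 0, 0], -1], [[0, 0, 0], [0, 0, 0], -1]]'

```text
time: 10.4
tcp_pos: [0.5132, -0.0069, 0.0717]
orientation: [[0.615, 0.789, 0.003], [0.789, -0.615, -0.002], [0.0, 0.003, -1.0]]
contact_force: [6.5, -5.9, 0.5]
gripper_width: 0.0172
grip_force: 29.9
```

```bash
python3 r.py
```

```text
t 10.4 F tool [-0.66  8.72 -0.51] r 0.1221 ang -129.0 toolx ang 52.06 z 0.0717 w 0.01721830336607567 29.926448464393616
```

drive_tool --motion '[[[0, 0, 0], [0, 0, 0], -1]]'

```text
time: 10.5
tcp_pos: [0.5132, -0.0069, 0.0717]
orientation: [[0.615, 0.789, 0.003], [0.789, -0.615, -0.002], [0.0, 0.003, -1.0]]
contact_force: [5.9, -5.4, 0.7]
gripper_width: 0.0171
grip_force: 29.9
```

```bash
python3 r.py
```

```text
t 10.5 F tool [-0.62  8.02 -0.71] r 0.1221 ang -129.0 toolx ang 52.06 z 0.0717 w 0.017058166553004066 29.926564693450928
```

drive_tool --motion '[[[0, -0.04, 0], [0, 0, 0], -1], [[0, -0.04, 0], [0, 0, 0], -1], [[0, -0.04, 0], [0, 0, 0], -1], [[0, -0.02, 0], [0, 0, 0], -1], [[0, 0, 0], [0, 0, 0], -1], [[0, 0, 0], [0, 0, 0], -1]]'

```text
time: 11.1
tcp_pos: [0.5126, -0.0063, 0.0718]
orientation: [[0.615, 0.789, 0.003], [0.789, -0.615, -0.002], [0.0, 0.004, -1.0]]
contact_force: [6.7, -6.2, 0.6]
gripper_width: 0.0169
grip_force: 30.0
```

```bash
python3 r.py
```

```text
t 11.1 F tool [-0.78  9.11 -0.52] r 0.1221 ang -129.42 toolx ang 52.05 z 0.0718 w 0.016853767480770852 30.023855566978455
```

drive_tool --motion '[[[0, 0, 0], [0, 0, 0], -1]]'

```text
time: 11.2
tcp_pos: [0.5126, -0.0063, 0.0718]
orientation: [[0.615, 0.789, 0.003], [0.789, -0.615, -0.002], [0.0, 0.004, -1.0]]
contact_force: [7.0, -6.3, 0.7]
gripper_width: 0.0171
grip_force: 30.0
```

```bash
python3 r.py
```

```text
t 11.2 F tool [-0.65  9.38 -0.65] r 0.1221 ang -129.44 toolx ang 52.05 z 0.0718 w 0.017129653744230235 30.02340316772461
```

drive_tool --motion '[[[0, 0, 0], [0, 0, 0], -1]]'

```text
time: 11.3
tcp_pos: [0.5125, -0.0063, 0.0718]
orientation: [[0.615, 0.789, 0.003], [0.789, -0.615, -0.002], [0.0, 0.004, -1.0]]
contact_force: [7.0, -5.7, 0.6]
gripper_width: 0.0172
grip_force: 30.0
```

```bash
python3 r.py
```

```text
t 11.3 F tool [-0.16  9.05 -0.53] r 0.1221 ang -129.44 toolx ang 52.05 z 0.0718 w 0.017161418365177476 30.023367404937744
```

drive_tool --motion '[[[0, -0.04, 0], [0, 0, 0], -1], [[0, -0.03, 0], [0, 0, 0], -1], [[0, 0, 0], [0, 0, 0], -1], [[0, 0, 0], [0, 0, 0], -1]]'

```text
time: 11.7
tcp_pos: [0.5122, -0.006, 0.0719]
orientation: [[0.615, 0.788, 0.004], [0.788, -0.615, -0.002], [0.0, 0.004, -1.0]]
contact_force: [7.6, -6.1, 0.7]
gripper_width: 0.0173
grip_force: 30.1
```

```bash
python3 r.py
```

```text
t 11.7 F tool [-0.1   9.77 -0.61] r 0.1221 ang -129.65 toolx ang 52.05 z 0.0719 w 0.01728319531457244 30.086817741394043
```

drive_tool --motion '[[[0, 0, 0], [0, 0, 0], -1], [[0, 0, 0], [0, 0, 0], -1]]'

```text
time: 11.9
tcp_pos: [0.5122, -0.006, 0.0719]
orientation: [[0.615, 0.789, 0.004], [0.789, -0.615, -0.002], [0.0, 0.004, -1.0]]
contact_force: [7.7, -6.4, 0.5]
gripper_width: 0.0171
grip_force: 30.1
```

```bash
python3 r.py;  python3 - <<'E'
from plant import imaging
import cv2
d=imaging.get_image("wrist");cv2.imwrite("pics/w2.png",cv2.resize(d["image"][190:240,225:335,::-1],None,fx=7,fy=7,interpolation=cv2.INTER_CUBIC))
E
python3 r.py
```

```text
t 11.9 F tool [-0.31  9.98 -0.44] r 0.1221 ang -129.65 toolx ang 52.05 z 0.0719 w 0.01713711938997739 30.08710026741028
t 11.95 F tool [ 0.38 10.31 -0.16] r 0.122 ang -129.63 toolx ang 52.05 z 0.0719 w 0.01744565502039803 30.086061358451843
```

View pics/w2.png

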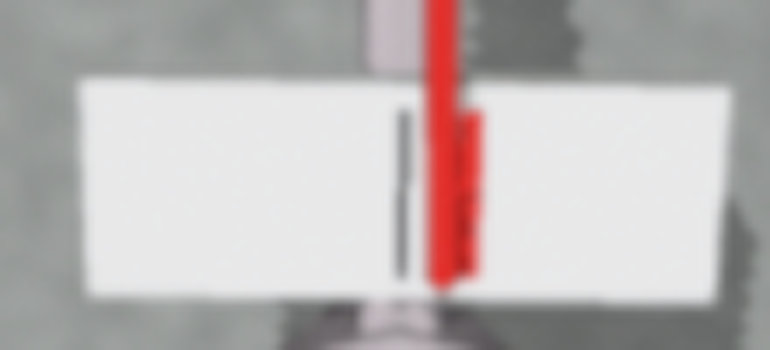

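The pointer now covers the green mark (x≈442 in the crop, zero mark 403, red mark 470), and the force reads about 10 N. I'll hold.

drive_tool --motion '[[[0, 0, 0], [0, 0, 0], -1], [[0, 0, 0], [0, 0, 0], -1], [[0, 0, 0], [0, 0, 0], -1], [[0, 0, 0], [0, 0, 0], -1], [[0, 0, 0], [0, 0, 0], -1], [[0, 0, 0], [0, 0, 0], -1], [[0, 0, 0], [0, 0, 0], -1], [[0, 0, 0], [0, 0, 0], -1], [[0, 0, 0], [0, 0, 0], -1], [[0, 0, 0], [0, 0, 0], -1], [[0, 0, 0], [0, 0, 0], -1], [[0, 0, 0], [0, 0, 0], -1]]'

```text
time: 13.15
tcp_pos: [0.5122, -0.006, 0.0719]
orientation: [[0.615, 0.789, 0.004], [0.789, -0.615, -0.002], [0.0, 0.004, -1.0]]
contact_force: [7.3, -6.3, 0.3]
gripper_width: 0.0169
grip_force: 30.1
```

```bash
python3 r.py
```

```text
t 13.15 F tool [-0.43  9.64 -0.26] r 0.1221 ang -129.64 toolx ang 52.05 z 0.0719 w 0.01688568859609655 30.08661299943924
```

drive_tool --motion '[[[0, 0, 0], [0, 0, 0], -1], [[0, 0, 0], [0, 0, 0], -1], [[0, 0, 0], [0, 0, 0], -1], [[0, 0, 0], [0, 0, 0], -1], [[0, 0, 0], [0, 0, 0], -1], [[0, 0, 0], [0, 0, 0], -1], [[0, 0, 0], [0, 0, 0], -1], [[0, 0, 0], [0, 0, 0], -1], [[0, 0, 0], [0, 0, 0], -1], [[0, 0, 0], [0, 0, 0], -1], [[0, 0, 0], [0, 0, 0], -1], [[0, 0, 0], [0, 0, 0], -1]]'

```text
time: 14.35
tcp_pos: [0.5122, -0.006, 0.0719]
orientation: [[0.615, 0.788, 0.004], [0.789, -0.615, -0.002], [0.0, 0.004, -1.0]]
contact_force: [8.0, -7.2, 1.5]
gripper_width: 0.0168
grip_force: 30.1
```

```bash
python3 r.py
```

```text
t 14.35 F tool [-0.73 10.75 -1.42] r 0.1221 ang -129.65 toolx ang 52.05 z 0.0719 w 0.016768991081032324 30.086746215820312
```

drive_tool --motion '[[[0, 0.2, 0], [0, 0, 0], -1], [[0, 0.3, 0], [0, 0, 0], -1], [[0, 0.4, 0], [0, 0, 0], -1], [[0, 0.4, 0], [0, 0, -1], -1], [[0, 0, 0], [0, 0, 0], -1], [[0, 0, 0], [0, 0, 0], -1]]'

```text
time: 14.95
tcp_pos: [0.5201, -0.0126, 0.0711]
orientation: [[0.601, 0.8, -0.001], [0.8, -0.601, 0.001], [0.0, -0.001, -1.0]]
contact_force: [0.2, 0.9, 3.4]
gripper_width: 0.0174
grip_force: 29.9
```

```bash
python3 r.py
```

```text
t 14.95 F tool [ 0.8  -0.36 -3.42] r 0.1226 ang -124.82 toolx ang 53.09 z 0.0711 w 0.017383764410558687 29.889761209487915
```

drive_tool --motion '[[[0.01, 0.5, 0], [0, 0, -4.45], -1], [[0.04, 1, 0], [0, 0, -4.7], -1], [[0.04, 1, 0], [0, 0, -4.7], -1], [[0.04, 1, 0], [0, 0, -4.7], -1], [[0.04, 1, 0], [0, 0, -4.7], -1], [[0.04, 1, 0], [0, 0, -4.7], -1], [[0.04, 1, 0], [0, 0, -4.7], -1], [[0.04, 1, 0], [0, 0, -4.7], -1], [[0.04, 1, 0], [0, 0, -4.7], -1], [[0.03, 0.8, 0], [0, 0, -3.76], -1], [[0.01, 0.5, 0], [0, 0, -2.35], -1], [[0, 0, 0], [0, 0, 0], -1]]'

```text
time: 16.15
tcp_pos: [0.6139, -0.032, 0.0709]
orientation: [[-0.196, 0.981, -0.001], [0.981, 0.196, 0.001], [0.001, -0.001, -1.0]]
contact_force: [-0.2, 1.4, 2.7]
gripper_width: 0.0171
grip_force: 29.9
```

drive_tool --motion '[[[0, 0, 0], [0, 0, 0], -1], [[0, 0, 0], [0, 0, 0], -1]]'

```text
time: 16.35
tcp_pos: [0.6133, -0.0321, 0.071]
orientation: [[-0.195, 0.981, -0.001], [0.981, 0.195, 0.001], [0.001, -0.001, -1.0]]
contact_force: [-0.0, 2.3, 1.8]
gripper_width: 0.0171
grip_force: 29.8
```

```bash
python3 r.py
python3 - <<'E'
from plant import imaging
import cv2
d=imaging.get_image("wrist");cv2.imwrite("pics/w3.png",cv2.resize(d["image"][140:340,180:380,::-1],None,fx=3,fy=3,interpolation=cv2.INTER_CUBIC))
E
```

```text
t 16.35 F tool [ 2.28  0.42 -1.78] r 0.1223 ang -79.09 toolx ang 101.22 z 0.071 w 0.01705934896128141 29.81566071510315
```

View pics/w3.png

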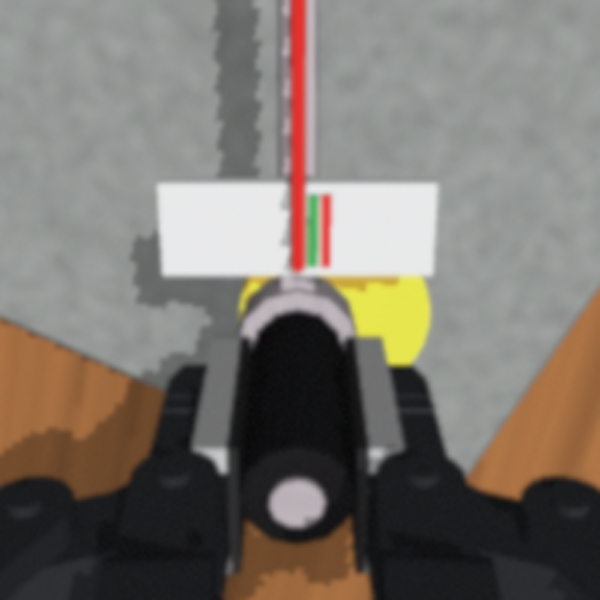

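The pad spans x 238–430 (centre 334) and the beam is at 298, so there's about 8 mm to go. I'll make that trim and release.

drive_tool --motion '[[[0.01, 0.4, 0], [0, 0, -2], -1], [[0.01, 0.45, 0], [0, 0, -2], -1], [[0, 0, 0], [0, 0, 0], -1], [[0, 0, 0], [0, 0, 0], -1], [[0, 0, 0], [0, 0, 0], -1]]'

```text
time: 16.9
tcp_pos: [0.6216, -0.0303, 0.0711]
orientation: [[-0.262, 0.965, -0.001], [0.965, 0.262, 0.001], [0.001, -0.0, -1.0]]
contact_force: [-0.2, 3.7, 0.7]
gripper_width: 0.0172
grip_force: 29.7
```

```bash
python3 r.py
```

```text
t 16.9 F tool [ 3.66  0.76 -0.69] r 0.1224 ang -75.07 toolx ang 105.21 z 0.0711 w 0.017242844889848452 29.711496233940125
```

drive_tool --motion '[[[0, 0, 0], [0, 0, 0], -0.4], [[0, 0, 0], [0, 0, 0], -0.2], [[0, 0, 0], [0, 0, 0], 0], [[0, 0, 0], [0, 0, 0], 0], [[0, 0, 0], [0, 0, 0], 0], [[0, 0, 0], [0, 0, 0], 0]]'

```text
time: 17.5
tcp_pos: [0.6222, -0.0308, 0.0713]
orientation: [[-0.263, 0.965, 0.0], [0.965, 0.263, -0.0], [-0.0, -0.0, -1.0]]
contact_force: [0.4, -0.1, -0.0]
gripper_width: 0.0428
grip_force: 0.0
```

drive_tool --motion '[[[0, 0, -1], [0, 0, 0], 0], [[0, 0, -2], [0, 0, 0], 0], [[0, 0, -3], [0, 0, 0], 0], [[0, 0, -3], [0, 0, 0], 0], [[0, 0, -3], [0, 0, 0], 0], [[0, 0, -3], [0, 0, 0], 0], [[0, 0, 0], [0, 0, 0], 0], [[0, 0, 0], [0, 0, 0], 0]]'

```text
time: 18.3
tcp_pos: [0.6226, -0.0307, 0.2225]
orientation: [[-0.263, 0.965, 0.002], [0.965, 0.263, -0.0], [-0.001, 0.002, -1.0]]
contact_force: [0.4, 1.1, 0.2]
gripper_width: 0.0425
grip_force: 0.0
```

```bash
python3 r.py
python3 - <<'E'
from plant import imaging,sensors
import cv2
from h import wcast
s=sensors.observe();d=imaging.get_image("wrist");d["s"]=s
import pickle;pickle.dump(d,open("w4.pkl","wb"));cv2.imwrite("pics/w4.png",d["image"][:,:,::-1])
E
```

```text
t 18.3 F tool [ 0.99  0.68 -0.19] r 0.1231 ang -74.67 toolx ang 105.25 z 0.2225 w 0.042481347203834806 0.0
```

View pics/w4.png

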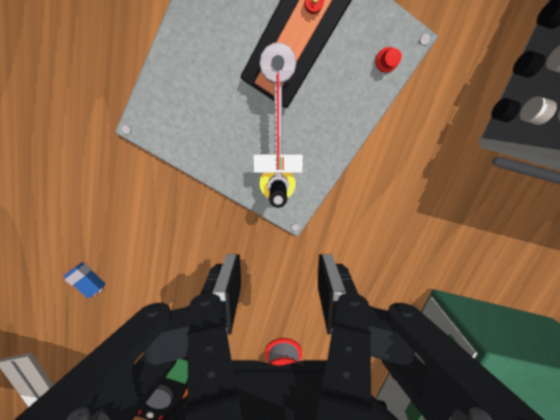

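The wrench sits centred over the yellow pad (pad and grip both at x≈278), the gripper is clear above it, and the rest of the view looks undisturbed.

```bash
python3 -c "
from plant import order;print(order.job_done())"
```

```text
the job is handed in; nothing more can be done
None
```

The wrench bit and was held at about 10 N (readings 9.6–10.8 N) for 2.4 s with no sign of the screw turning; it is now parked over the yellow rest pad and released, nothing else was touched as far as I could see, and the job is handed in at about 18 s.

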